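# Change the wire-shop tooling round onto its own machines

## Task

The three tools have been left on the wrong machines: change them round so that the three-armed ring former is on the turntable, the small grooved roller on the wire bender and the stepped setting master on the dial-gauge stand. The bare stand is free if you need to park one on the way. Lower each tool over the nose until it sits upright and fully down, without dropping it, and leave the tin and the magnet where they lie.

Things in the scene. Friction and masses are not known exactly. Their poses are not given: they have to be found in the camera images.
- ring_former: Ring former, bright steel, 0.5 kg: three arms at 120 degrees (one along its x), each ending in an upright grooved shoe 34 wide, 26 tall; about 106 mm across overall. Origin: centre of its underside, z up. Height 62: blind bore from below 28 wide, over 20 deep; on top, at z 30 to 62, a knurled knob 30 across to lift it by.
- bend_roller: Bending roller, steel, 0.4 kg: smallest of the three, a plain round drum 57 mm across, 26 tall, with a dark groove round its rim. Origin: centre of its underside, z up. Height 62: blind bore from below 28 wide, over 20 deep; on top, at z 30 to 62, a knurled knob 30 across to lift it by.
- setting_master: Setting master, bright steel, 0.6 kg: round, stepped like a tiered cake, 84 mm across at the bottom (11 tall), then 64, then 46. Origin: centre of its underside, z up. Height 62: blind bore from below 28 wide, over 20 deep; on top, at z 30 to 62, a knurled knob 30 across to lift it by.
- turntable: Welding turntable, fixed: green cast foot 150 mm across, round steel plate 170 across with four radial slots, turning stiffly. Home of the ring former. Origin: on the seat's axis at bench level, z up. Flat seat 72 mm up; on it a tapered nose, 19 high, 25 across at its foot, 10 at its tip, centres a tool's bore; seated = underside on the seat.
- bender: Wire bender, fixed. Blue base 150 (x) x 170 mm, boss 52 across; stop block 67 high at y -74; stiff lever to about +x, 240 long, its pin 70 out, 70 high. Home of the bending roller. Origin: on the seat's axis at bench level, z up. Flat seat 45 mm up; on it a tapered nose, 19 high, 25 across at its foot, 10 at its tip, centres a tool's bore; seated = underside on the seat.
- gauge_stand: Dial-gauge stand, fixed. Grey base, x -60 to 130 mm, y +-50; pad 64 across; dial with white face at x 98, its stem tip at x 64; column 112 high at x 115, y 34. Home of the setting master. Origin: on the seat's axis at bench level, z up. Flat seat 35 mm up; on it a tapered nose, 19 high, 25 across at its foot, 10 at its tip, centres a tool's bore; seated = underside on the seat.
- stand: Bare parking stand, fixed, empty at the start: dark square foot 90 mm, round post 60 across. Origin: on the seat's axis at bench level, z up. Flat seat 35 mm up; on it a tapered nose, 19 high, 25 across at its foot, 10 at its tip, centres a tool's bore; seated = underside on the seat.
- paste_tin: Bystander, loose: round aluminium tin 60 mm across, 50 high, paper label. Origin: centre of its underside.
- magnet: Bystander, loose: flat grey welding magnet 95 x 46 x 20 mm, length along x. Origin: centre of its underside.
Mind the look-alikes: they are no part of the job. Leave any red or yellow look-alike of the ring_former alone. Leave any blue look-alike of the turntable alone.

How it is judged (in metres and radians):
At the end, for the whole second after the job is handed in: The ring former sits on the turntable, the bending roller on the bender and the setting master on the dial-gauge stand, each within 8 mm of the axis, within 5 mm of the seat's height, upright within 0.1 rad and at rest (horizontal distance between ring_former and turntable below 0.008 m and z of ring_former in the frame of turntable between 0.067 and 0.077 m and angle between each of ring_former, bend_roller, setting_master's own z axis and vertical below 0.1 rad and linear speed of each of ring_former, bend_roller, setting_master below 0.02 m/s and horizontal distance between bend_roller and bender below 0.008 m and z of bend_roller in the frame of bender between 0.04 and 0.05 m and horizontal distance between setting_master and gauge_stand below 0.008 m and z of setting_master in the frame of gauge_stand between 0.03 and 0.04 m); the robot touches nothing.
It fails at once if the ring former is dropped (falls free faster than 0.6 m/s, about 18 mm) (linear speed of ring_former above 0.6 m/s and contact force between the fingers and ring_former below 0.05 N).
It fails at once if the grooved roller is dropped (falls free faster than 0.6 m/s, about 18 mm) (linear speed of bend_roller above 0.6 m/s and contact force between the fingers and bend_roller below 0.05 N).
It fails at once if the stepped master is dropped (falls free faster than 0.6 m/s, about 18 mm) (linear speed of setting_master above 0.6 m/s and contact force between the fingers and setting_master below 0.05 N).
It fails at once if the tin or the magnet is moved by more than 30 mm (distance of any of paste_tin, magnet from where it was at the start of the episode above 0.03 m).
It also fails if it takes over 112 s, if anything falls off the work surface, if the arm or the gripper's body presses on something with over 40 N, if the wrist force passes 120 N, or if a joint passes its speed limit or range.

## Robot

A 6-joint arm with a two-finger parallel gripper is mounted at the origin on the work surface. World frame = base frame: x ahead of the robot, y to its left, z up, the work surface at z = 0. Lengths are in mm, angles in rad, forces in N, time in s.
With the tool pointing down it reaches from about 250 to 775 mm from the base axis. Payload 4 kg.
Tool frame: the origin (TCP) lies on the centre line of the jaws, within the pads' length; the fingertips stand 14 mm ahead of it and the grasp point (between the pads) lies 5 mm behind it (env.finger_overhang is the distance from the TCP to the fingertips, in mm); y points along the fingers, z is the direction in which the jaws open and shut, and the axes are right-handed (so a half turn about y gives the same grasp; the last joint's range is limited). The gripper opens to 94 mm and grips with 3 to 60 N. Pads are 16 mm wide; open, the fingers measure 119 mm over their backs; the gripper's body (75 mm by 177 mm) begins 78 mm behind the grasp point.
Start: joints at [-1.22, 0.087, 1.371, -0, 1.684, -0.103], TCP at [241.111, -494.352, 219.506] pointing down, gripper open.
Joint ranges: [-3.1, 3.1], [-0.76, 2.03], [0.27, 2.55], [-1.08, 4.22], [0.17, 2.65], [-2.57, 2.57]. Speed limits (rad/s): [2.79, 2.79, 3.14, 3.14, 3.14, 3.14].

## Interface

Orientations are given as a unit quaternion [x, y, z, w].
In Python, from workcell import env gives the robot as it stands.
- The arm moves only by the tool arm_command, never from a script. Its argument "steps" is a list that holds one entry, the list of rows, each a list of 5 numbers: the shift along the tool's x, y, z in cm, then the turn about the tool's y in degrees, then the opening, from -1 (shut) to 1 (fully open), so that 0 is half open. A call has 1 to 20 rows; each row is the pose to reach, as a shift and turn from the pose measured when the call began, along the tool's axes at that moment; what a row does not reach only later rows make up. A row lasts 1/10 s, in which the tool goes at most 50 mm and 8.59 degrees, less where a joint would pass 70% of its speed; a pose out of reach is approached as far as the arm can. A call with a gripper value outside its range is refused whole. The fingers move at their own pace and stop on an object; "grip_force" is the grip in N (left out, the last holds). Time passes only in rows, so rows that repeat a pose let the fingers close. It gives the time, the measured TCP pose, the force and the opening at its end, in the units of the state.
- env.state(): the state, without advancing time (a new reading comes with each control period).
- env.camera(name): name is "side" or "top" or "wrist"; returns (picture, depth): 384x512x3 uint8, blue, green, red; 384x512 float32, mm along the optical axis (not along the pixel's ray), 0 where there is no reading.
- env.calibration(name): a dict with "camera_matrix" (3x3 intrinsics, pixels), "position" and "attitude" of the camera in the world. Camera axes: x right, y up, looking along -z (the intrinsics and any distortion apply to the point x, -y, -z); pixel columns grow to the right and rows downward; lengths in mm; the calibration is good to about 2 mm. A picture is of the moment at which its call begins: read the wrist's pose just before it. calibration takes no time and is no camera call; for the wrist camera it gives the pose at the moment of the call.
- env.job_done(): hands the job in, once; it reports no verdict.
The state is a dict: "time": time; "joints": joint angles; "qvel": joint speeds; "joint_torque": joint torques, N m; "position": TCP position; "ee_rot": TCP orientation; "ft_force": force on the tool from outside, world axes, zero at the start; "wrist_torque": the same for the moment, N m; "opening": opening from 0.0 (shut) to 1.0 (fully open).
Only numpy, scipy, OpenCV 4.12 (cv2) and the standard library are available. Lean on these libraries where they do the work, as an engineer would, in place of code of your own. Each camera call takes 0.05 s, during which the arm holds its last target.

## Working session

There is one attempt and no reset: what is moved stays moved. The work goes in short steps, Python scripts to look and compute and a tool call to move; the robot and the scene stay as the last step left them, time stands still between calls to the robot, and variables do not carry over. Pictures are saved under pics/ and viewed, and the job is handed in when it is done.

Besides the shell and the picture viewer there is one more tool, called in YAML: its name, and indented under it one key for each argument. arm_command: Moves the arm, as the interface text tells. Its arguments: {"type":"object","properties":{"steps":{"type":"array","items":{"type":"array","items":{"type":"array","items":{"type":"number"}}}},"grip_force":{"type":"number"}},"required":["steps"]}

```bash
ls; mkdir -p pics
python3 - <<'E'
from workcell import env
import cv2
print(env.state())
for n in ["top","side","wrist"]:
    c=env.calibration(n);print(n,c)
    p,d=env.camera(n);cv2.imwrite(f"pics/{n}0.png",p)
    import numpy as np
    np.save(f"pics/{n}0.npy",d)
print(env.finger_overhang)
E
```

```text
pics
{'time': 0.0, 'joints': array([-1.22009501e+00,  8.79302158e-02,  1.37224252e+00, -2.96980406e-05,
        1.68359441e+00, -1.03094689e-01]), 'qvel': array([ 2.03834231e-04,  1.25656540e-05, -2.53575218e-04, -1.02284924e-03,
        9.34599933e-04,  1.27483916e-03]), 'joint_torque': array([-7.28020677e-04, -3.40175450e+01, -3.02431118e+01,  7.18125002e-02,
        3.27867642e-02, -1.57087766e-04]), 'position': array([ 240.91973956, -493.84994743,  218.32364848]), 'ee_rot': array([-0.15917206,  0.68974433, -0.68822108,  0.15896147]), 'ft_force': array([ 0.56740152, -0.10884897,  0.04200048]), 'wrist_torque': array([-0.02513158,  0.05180721,  0.03030122]), 'opening': 0.9959712736121099}
top {'camera_matrix': array([[392.46898805,   0.        , 257.01878475],
       [  0.        , 392.46898805, 186.81392   ],
       [  0.        ,   0.        ,   1.        ]]), 'position': array([ 421.25877444,   -6.55159706, 1130.98949795]), 'attitude': array([ 0.02726971, -0.02846019, -0.70280886,  0.71028592])}
side {'camera_matrix': array([[351.31093854,   0.        , 257.45765757],
       [  0.        , 351.31093854, 180.89803715],
       [  0.        ,   0.        ,   1.        ]]), 'position': array([276.75061763, 686.323445  , 544.4385332 ]), 'attitude': array([-0.07114829,  0.47180753,  0.86573739, -0.15111035])}
wrist {'camera_matrix': array([[315.72003249,   0.        , 255.0559552 ],
       [  0.        , 315.72003249, 187.50707433],
       [  0.        ,   0.        ,   1.        ]]), 'position': array([ 309.14643409, -461.56845258,  382.8810314 ]), 'attitude': array([-0.11170846,  0.07061615, -0.52514176,  0.84069062])}
14.0
```

View pics/top0.png

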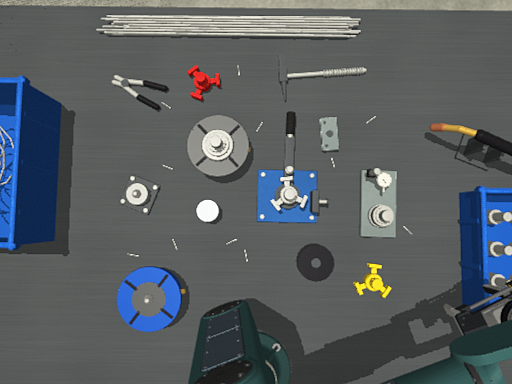

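View pics/side0.png

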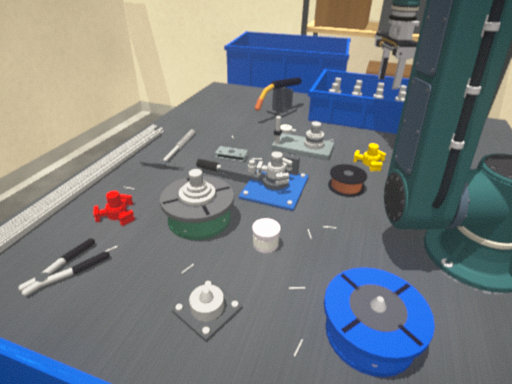

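View pics/wrist0.png

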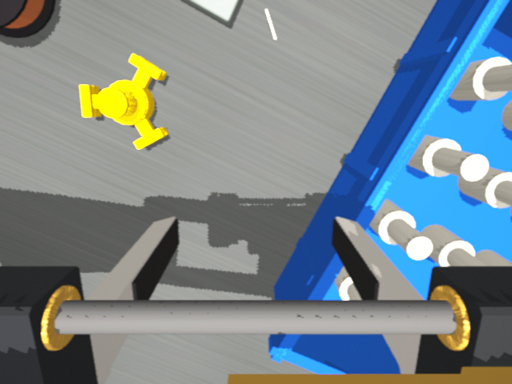

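```bash
cat > h.py <<'E'
import numpy as np, cv2
from scipy.spatial.transform import Rotation as R
def cal(env,n):
    c=env.calibration(n); return c["camera_matrix"],np.array(c["position"]),R.from_quat(c["attitude"]).as_matrix()
def rays(C,u,v):
    K,p,A=C; u=np.asarray(u,float);v=np.asarray(v,float)
    return np.stack([(u-K[0,2])/K[0,0],-(v-K[1,2])/K[1,1],-np.ones_like(u)],-1)@A.T
def cloud(C,d):
    v,u=np.mgrid[:d.shape[0],:d.shape[1]]
    return C[1]+rays(C,u,v)*d[...,None]
def onplane(C,u,v,z):
    r=rays(C,u,v); return C[1]+r*((z-C[1][2])/r[...,2])[...,None]
def proj(C,P):
    K,p,A=C; q=(np.atleast_2d(P)-p)@A; return np.stack([K[0,2]+K[0,0]*q[:,0]/-q[:,2],K[1,2]-K[1,1]*q[:,1]/-q[:,2]],-1)
def tri(C1,uv1,C2,uv2):
    M=np.zeros((3,3));b=np.zeros(3)
    for C,uv in((C1,uv1),(C2,uv2)):
        r=rays(C,*uv);r/=np.linalg.norm(r);Q=np.eye(3)-np.outer(r,r);M+=Q;b+=Q@C[1]
    X=np.linalg.solve(M,b);return X
E
python3 - <<'E'
from h import *
from workcell import env
C=cal(env,"top");S=cal(env,"side")
t=cv2.imread("pics/top0.png");s=cv2.imread("pics/side0.png")
cv2.imwrite("pics/top0c.png",cv2.resize(t[100:250,110:410],None,fx=2.6,fy=2.6,interpolation=cv2.INTER_CUBIC))
cv2.imwrite("pics/side0c.png",cv2.resize(s[110:340,140:345],None,fx=2.6,fy=2.6,interpolation=cv2.INTER_CUBIC))
d=np.load("pics/top0.npy");P=cloud(C,d);ds=np.load("pics/side0.npy");PS=cloud(S,ds)
for n,(u,v) in dict(tt=(217,145),bender=(289,195),gauge=(380,213),stand=(138,193),tin=(207,211),mag=(329,134)).items():
    w=P[v-9:v+10,u-9:u+10].reshape(-1,3); zt=np.percentile(w[:,2],97); m=w[w[:,2]>zt-4]
    print(n,"top z",zt.round(1),"n",len(m),m.mean(0).round(1), m.min(0).round(0),m.max(0).round(0))
    c=m.mean(0)
    f=PS.reshape(-1,3);k=f[(np.hypot(*(f-c)[:,:2].T)<30)]
    zt=np.percentile(k[:,2],97);m=k[k[:,2]>zt-4];print("   side",zt.round(1),len(m),m.mean(0).round(1), m.min(0).round(0),m.max(0).round(0))
E
```

```text
tt top z 136.7 n 83 [610.8  95.8 170.7] [421.  -7. 133.] [ 630.  114. 1131.]
   side 135.3 86 [617.4 104.  134.3] [604.  88. 131.] [633. 116. 137.]
bender top z 109.1 n 85 [485.7 -94.  107.6] [ 471. -107.  105.] [500. -81. 112.]
   side 108.1 58 [485.3 -89.7 107.2] [ 472. -106.  105.] [500. -77. 110.]
gauge top z 99.3 n 60 [ 432.9 -348.3   97.9] [ 419. -356.   95.] [ 445. -338.  101.]
   side 98.0 34 [ 433.  -347.6   97.5] [ 419. -366.   95.] [ 446. -335.  100.]
stand top z 52.9 n 26 [483.9 313.8  93.8] [421.  -7.  49.] [ 494.  334. 1131.]
   side 54.1 45 [485.5 330.9  53.4] [480. 324.  50.] [492. 336.  56.]
tin top z 53.7 n 209 [439.1 126.5  66.8] [414.  -7.  50.] [ 463.  154. 1131.]
   side 52.0 376 [439.6 128.9  50.6] [411.  99.  48.] [469. 156.  53.]
mag top z 24.7 n 158 [ 656.3 -210.1   43.4] [ 421. -239.   21.] [ 689.   -7. 1131.]
   side 23.3 120 [ 656.2 -210.7   21.5] [ 628. -236.   19.] [ 686. -190.   26.]
```

View pics/top0c.png

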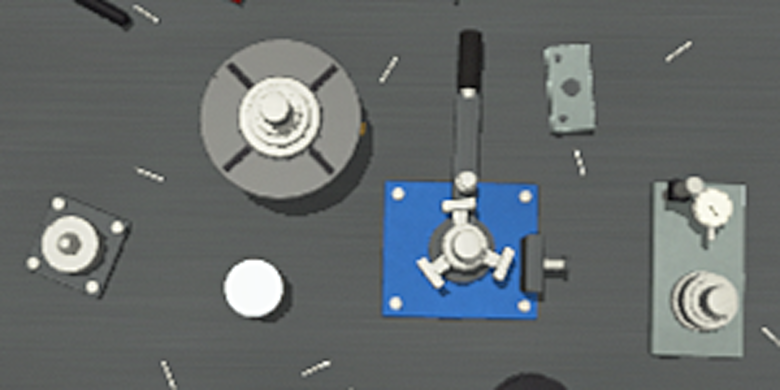

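View pics/side0c.png

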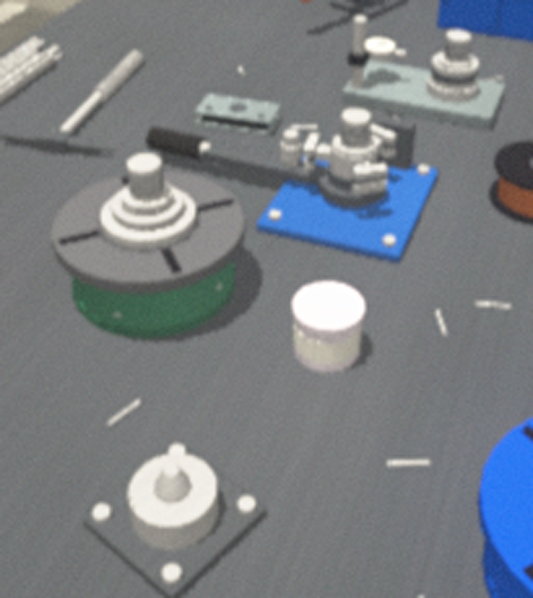

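The pictures show the steel ring former on the bender at top (289,195), roller on the gauge stand at (380,213), master on the green turntable at (217,145), and the empty stand at (138,193). Things that could be mistaken: red former (203,82), yellow former (373,281), blue turntable (150,298), spool (315,262), and pegs in the blue bin (495,215). The crop confirms the steel former, and the grey plate on a green foot.

```bash
cat > meas.py <<'E'
from h import *
from scipy.optimize import least_squares
def disk(C,d,c,ztop,rad,tol=4):
    P=cloud(C,d); ok=(d>0)&(abs(P[...,2]-ztop)<tol)&(np.hypot(P[...,0]-c[0],P[...,1]-c[1])<rad+6)
    m=ok.astype(np.uint8)
    n,l,st,ce=cv2.connectedComponentsWithStats(m)
    if n<2:return None
    k=1+st[1:,4].argmax();cn=cv2.findContours((l==k).astype(np.uint8),0,1)[0];cn=max(cn,key=cv2.contourArea)[:,0]
    M=onplane(C,ce[k][0],ce[k][1],ztop); W=onplane(C,cn[:,0],cn[:,1],ztop)
    zz=np.median(P[l==k][:,2])
    (cx,cy),r=cv2.minEnclosingCircle(W[:,:2].astype(np.float32))
    return M[:2].round(1),np.array([cx,cy]).round(1),round(r,1),round(float(zz),1),st[k,4]
E
python3 - <<'E'
from meas import *
from workcell import env
for n in("top","side"):
    C=cal(env,n);d=np.load(f"pics/{n}0.npy")
    for k,c,z,r in(("master",(617,102),134,15),("plate",(617,102),72,85),("tier84",(617,102),83,42),("former",(485,-92),107,15),("roller",(433,-348),97,15),("rollerdrum",(433,-348),61,29),("standpost",(485,330),35,30),("standnose",(485,330),54,5)):
        print(n,k,disk(C,d,c,z,r))
    from scipy.spatial.transform import Rotation as R
s=env.state();print(R.from_quat(s["ee_rot"]).as_matrix().round(3),s["position"],s["time"])
E
```

```text
top master (array([618.2,  99.6]), array([618.2, 100. ]), 14.7, 133.8, np.int32(99))
top plate (array([617.7,  99.5]), array([618.6,  99.8]), 84.7, 72.5, np.int32(2119))
top tier84 (array([615.3,  98.1]), array([618.5,  99.8]), 41.8, 82.9, np.int32(284))
top former (array([485.8, -94.2]), array([485.6, -94.2]), 14.7, 107.2, np.int32(95))
top roller (array([ 432.5, -351.7]), array([ 432.9, -351.1]), 15.4, 97.4, np.int32(102))
top rollerdrum (array([ 431.7, -347.2]), array([ 432. , -351.7]), 28.7, 62.0, np.int32(171))
top standpost (array([486.6, 327.6]), array([486.3, 327.1]), 29.9, 35.5, np.int32(283))
top standnose (array([485.7, 327. ]), array([485.2, 326.5]), 7.0, 52.8, np.int32(21))
side master (array([617.6, 104.5]), array([617.8, 104.2]), 16.9, 134.3, np.int32(91))
side plate (array([610.3, 120. ]), array([618.3, 104.2]), 87.7, 72.8, np.int32(1783))
side tier84 (array([608.8, 120.1]), array([617.7, 104.9]), 44.1, 83.6, np.int32(266))
side former (array([485.7, -88.8]), array([487.9, -88.1]), 19.0, 107.2, np.int32(63))
side roller (array([ 433.2, -348.2]), array([ 436.6, -348.5]), 17.3, 97.6, np.int32(35))
side rollerdrum (array([ 431.9, -337.7]), array([ 434.6, -346.5]), 31.9, 61.8, np.int32(63))
side standpost (array([484.5, 332.8]), array([486. , 330.4]), 31.5, 35.5, np.int32(656))
side standnose (array([485.1, 331.5]), array([485.6, 332. ]), 7.9, 53.8, np.int32(46))
[[-0.899 -0.001  0.438]
 [-0.438  0.002 -0.899]
 [-0.    -1.    -0.002]] [ 240.96790986 -493.96578567  218.58474789] 0.15
```

```bash
cat > go.py <<'E'
from h import *
def shift(env,target,yaw=-90):
    s=env.state();A=R.from_quat(s["ee_rot"]).as_matrix();z=A[:,2]
    d=A.T@(np.array(target)-s["position"])/10
    y=np.degrees(np.arctan2(z[1],z[0])); 
    print("t",round(s["time"],2),"pos",s["position"].round(1),"yaw",y.round(2),"tilt",np.degrees(np.arccos(-A[2,1])).round(2),"shift cm",d.round(2),"turn",(-(yaw-y)).round(2),"open",round(s["opening"],3),"F",s["ft_force"].round(1),"j6",s["joints"][5].round(2))
E
python3 -c "
from go import *
from workcell import env
shift(env,(618,102,210))"
```

```text
t 0.15 pos [ 241.  -494.   218.6] yaw -64.0 tilt 0.09 shift cm [-60.01   0.93 -37.03] turn 26.0 open 1.0 F [ 0.1 -0.1  0.4] j6 -0.1
```

arm_command:
  steps:
    - [[-60,0.9,-37,26,0.3],[-60,0.9,-37,26,0.3],[-60,0.9,-37,26,0.3],[-60,0.9,-37,26,0.3],[-60,0.9,-37,26,0.3],[-60,0.9,-37,26,0.3],[-60,0.9,-37,26,0.3],[-60,0.9,-37,26,0.3],[-60,0.9,-37,26,0.3],[-60,0.9,-37,26,0.3],[-60,0.9,-37,26,0.3],[-60,0.9,-37,26,0.3],[-60,0.9,-37,26,0.3],[-60,0.9,-37,26,0.3],[-60,0.9,-37,26,0.3],[-60,0.9,-37,26,0.3],[-60,0.9,-37,26,0.3],[-60,0.9,-37,26,0.3],[-60,0.9,-37,26,0.3]]
  grip_force: 45

```text
time: 2.05
position: [617.6, 99.9, 210.9]
ee_rot: [0.001, 0.708, -0.707, -0.001]
ft_force: [-0.5, 0.1, -0.5]
opening: 0.653
```

Run:
```python
from go import *
from meas import *
from workcell import env
shift(env,(618,102,120))
C=cal(env,"wrist");p,d=env.camera("wrist");cv2.imwrite("pics/w1.png",p)
print(disk(C,d,(618,102),134,15),disk(C,d,(618,102),83,42))
```

```text
t 2.05 pos [617.6  99.9 210.9] yaw -90.13 tilt 0.08 shift cm [-0.03  9.09 -0.2 ] turn -0.13 open 0.653 F [-0.5  0.1 -0.5] j6 1.64
(array([618.1, 100.4]), array([618. , 100.5]), 14.7, 133.0, np.int32(984)) (array([623.9, 100.1]), array([617.6, 100.2]), 41.6, 82.1, np.int32(2173))
```

View pics/w1.png

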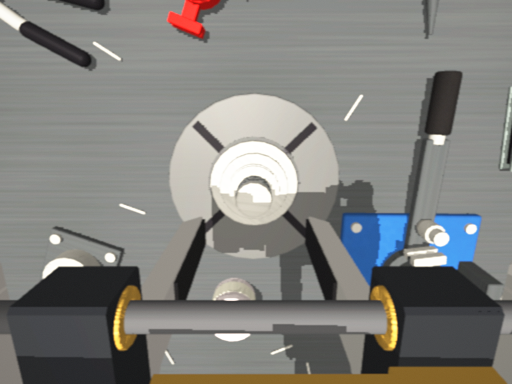

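Wrist view: the master's knob at (255,200) lies centred between the jaws; the position agrees with the top view to 0.6 mm. Descend and grip.

arm_command:
  steps:
    - [[0,4,0,0,0.3],[0,7,0,0,0.3],[0,9.1,0,0,0.3],[0,9.1,0,0,0.3],[0,9.1,0,0,0.3],[0,9.1,0,0,-0.6],[0,9.1,0,0,-0.6],[0,9.1,0,0,-0.6],[0,9.1,0,0,-0.6],[0,9.1,0,0,-0.6],[0,9.1,0,0,-0.6],[0,9.1,0,0,-0.6],[0,9.1,0,0,-0.6]]

```text
time: 3.4
position: [618.1, 101.0, 120.8]
ee_rot: [0.001, 0.708, -0.706, 0.0]
ft_force: [0.1, 3.2, 3.6]
opening: 0.311
```

Run:
```python
from go import *
from workcell import env
shift(env,(618,100.4,220))
```

```text
t 3.4 pos [618.1 101.  120.8] yaw -90.09 tilt 0.19 shift cm [-0.01 -9.92  0.04] turn -0.09 open 0.311 F [0.1 3.2 3.6] j6 1.64
```

arm_command:
  steps:
    - [[0,-0.5,0,0,-0.6],[0,-1,0,0,-0.6],[0,-2,0,0,-0.6],[0,-4,0,0,-0.6],[0,-6,0,0,-0.6],[0,-8,0,0,-0.6],[0,-8,0,0,-0.6],[0,-8,0,0,-0.6]]

```text
time: 4.2
position: [617.9, 100.4, 200.6]
ee_rot: [0.001, 0.708, -0.706, -0.0]
ft_force: [-0.9, 0.3, -5.7]
opening: 0.311
```

Run:
```python
from go import *
from workcell import env
shift(env,(486,327.3,200))
```

```text
t 4.2 pos [617.9 100.4 200.6] yaw -90.12 tilt 0.16 shift cm [ 13.24   0.09 -22.66] turn -0.12 open 0.311 F [-0.9  0.3 -5.7] j6 1.64
```

arm_command:
  steps:
    - [[0.5,0,-1,0,-0.6],[1.6,0,-2.8,0,-0.6],[3.2,0,-5.5,0,-0.6],[5,0,-8.5,0,-0.6],[6.8,0,-11.5,0,-0.6],[8.5,0,-14.5,0,-0.6],[10.2,0,-17.5,0,-0.6],[11.8,0,-20,0,-0.6],[12.8,0,-21.8,0,-0.6],[13.2,0,-22.6,0,-0.6],[13.2,0,-22.6,0,-0.6],[13.2,0,-22.6,0,-0.6],[13.2,0,-22.6,0,-0.6]]

```text
time: 5.5
position: [486.9, 325.6, 200.6]
ee_rot: [0.002, 0.708, -0.707, -0.001]
ft_force: [0.2, 0.8, -5.3]
opening: 0.309
```

Run:
```python
from go import *
from meas import *
from workcell import env
shift(env,(486,327.3,83))
C=cal(env,"wrist");p,d=env.camera("wrist");cv2.imwrite("pics/w2.png",p)
for n in("top","side"):
  p2,d2=env.camera(n); q=p2; C2=cal(env,n); cv2.imwrite(f"pics/{n}2.png",q)
```

```text
t 5.5 pos [486.9 325.6 200.6] yaw -90.2 tilt 0.11 shift cm [ 0.11 11.76 -0.15] turn -0.2 open 0.309 F [ 0.2  0.8 -5.3] j6 2.07
```

View pics/w2.png

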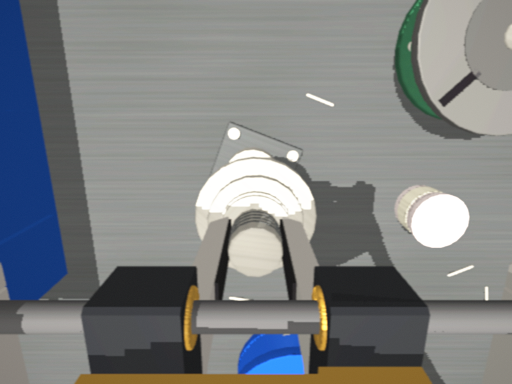

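View pics/side2.png

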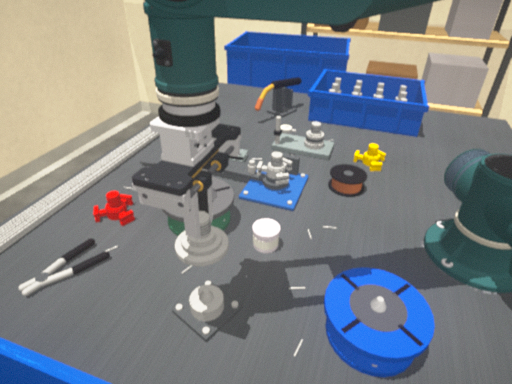

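The master hangs upright over the stand (wrist 255,215; foot's corners visible behind). Lower in two stages.

arm_command:
  steps:
    - [[0.1,1,-0.15,0,-0.6],[0.1,3,-0.15,0,-0.6],[0.1,5.5,-0.15,0,-0.6],[0.1,7.5,-0.15,0,-0.6],[0.1,8.7,-0.15,0,-0.6],[0.1,9,-0.15,0,-0.6],[0.1,9,-0.15,0,-0.6]]

```text
time: 6.35
position: [486.1, 327.4, 110.7]
ee_rot: [0.002, 0.708, -0.706, -0.001]
ft_force: [0.5, 0.1, -5.3]
opening: 0.314
```

Run:
```python
from go import *
from workcell import env
shift(env,(486,327.3,83.8))
p2,d2=env.camera("side");cv2.imwrite("pics/side3.png",cv2.resize(p2[180:350,130:290],None,fx=3,fy=3))
```

```text
t 6.35 pos [486.1 327.4 110.7] yaw -90.22 tilt 0.13 shift cm [0.02 2.69 0.02] turn -0.22 open 0.314 F [ 0.5  0.1 -5.3] j6 2.07
```

View pics/side3.png

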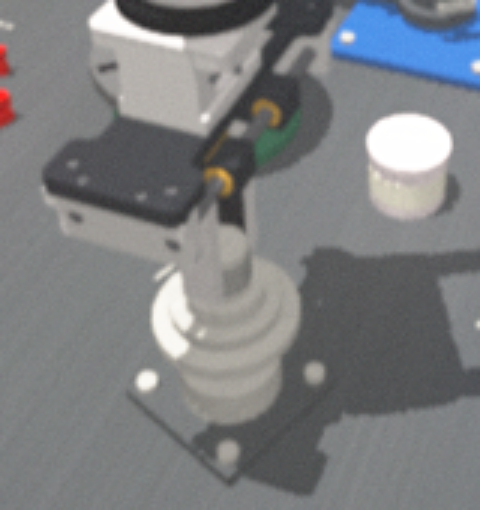

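The master is centred over the post in the side view (about 225,330 in the crop). Lower slowly.

arm_command:
  steps:
    - [[0,0.4,0,0,-0.6],[0,0.8,0,0,-0.6],[0,1.2,0,0,-0.6],[0,1.6,0,0,-0.6],[0,2,0,0,-0.6],[0,2.3,0,0,-0.6],[0,2.5,0,0,-0.6],[0,2.6,0,0,-0.6],[0,2.7,0,0,-0.6],[0,2.7,0,0,-0.6]]

```text
time: 7.4
position: [486.7, 328.0, 84.7]
ee_rot: [0.002, 0.708, -0.706, -0.0]
ft_force: [-0.4, 1.2, -5.6]
opening: 0.313
```

Run:
```python
from go import *
from workcell import env
shift(env,(486,327.3,83.8))
```

```text
t 7.4 pos [486.7 328.   84.7] yaw -90.2 tilt 0.24 shift cm [0.07 0.09 0.07] turn -0.2 open 0.313 F [-0.4  1.2 -5.6] j6 2.07
```

Not quite down yet (full weight still carried, no jam). A few mm more.

arm_command:
  steps:
    - [[0,0.1,0,0,-0.6],[0,0.2,0,0,-0.6],[0,0.2,0,0,-0.6],[0,0.2,0,0,-0.6]]

```text
time: 7.8
position: [486.8, 328.2, 83.8]
ee_rot: [0.003, 0.708, -0.706, 0.0]
ft_force: [-2.3, -0.3, 1.4]
opening: 0.311
```

arm_command:
  steps:
    - [[0,0,0,0,0.3],[0,0,0,0,0.3],[0,0,0,0,0.3],[0,0,0,0,0.3],[0,0,0,0,0.3],[0,-1,0,0,0.3],[0,-4,0,0,0.3],[0,-8,0,0,0.3],[0,-12,0,0,0.3],[0,-12,0,0,0.3]]

```text
time: 8.8
position: [489.4, 329.4, 212.7]
ee_rot: [0.007, 0.711, -0.703, 0.005]
ft_force: [0.2, 0.5, 1.2]
opening: 0.65
```

Run:
```python
from go import *
from meas import *
from workcell import env
shift(env,(485.8,-93.8,200))
C=cal(env,"wrist");p,d=env.camera("wrist");cv2.imwrite("pics/w4.png",p)
print(disk(C,d,(486,328),97,15),disk(C,d,(486,328),46,42))
```

```text
t 8.8 pos [489.4 329.4 212.7] yaw -90.2 tilt 1.15 shift cm [ 0.23  0.81 42.33] turn -0.2 open 0.65 F [0.2 0.5 1.2] j6 2.07
(array([486.5, 326.8]), array([486.5, 326.8]), 14.7, 96.0, np.int32(754)) (array([491.6, 326.7]), array([486.1, 326.7]), 41.6, 45.1, np.int32(1739))
```

View pics/w4.png

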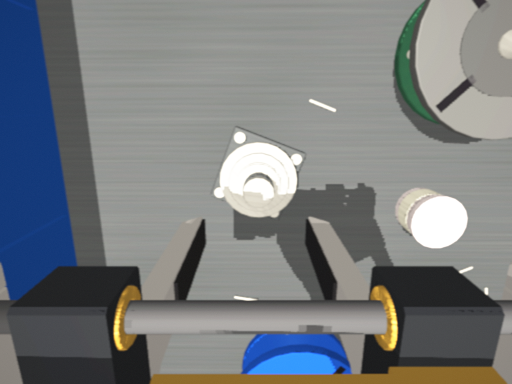

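The master is seated on the stand (knob at 258,190; top at z≈96). Now to the ring former.

arm_command:
  steps:
    - [[0.2,0.5,42.3,0,0.3],[0.2,0.5,42.3,0,0.3],[0.2,0.5,42.3,0,0.3],[0.2,0.5,42.3,0,0.3],[0.2,0.5,42.3,0,0.3],[0.2,0.5,42.3,0,0.3],[0.2,0.5,42.3,0,0.3],[0.2,0.5,42.3,0,0.3],[0.2,0.5,42.3,0,0.3],[0.2,0.5,42.3,0,0.3],[0.2,0.5,42.3,0,0.3],[0.2,0.5,42.3,0,0.3],[0.2,0.5,42.3,0,0.3],[0.2,0.5,42.3,0,0.3]]

```text
time: 10.25
position: [484.9, -93.0, 200.6]
ee_rot: [0.005, 0.71, -0.704, 0.004]
ft_force: [0.1, 0.0, -0.2]
opening: 0.65
```

Run:
```python
from go import *
from meas import *
from workcell import env
C=cal(env,"wrist");p,d=env.camera("wrist");cv2.imwrite("pics/w5.png",p)
print(disk(C,d,(486,-94),106.5,15))
shift(env,(485.8,-93.8,93.8))
C=cal(env,"top");p,d=env.camera("top");
print(disk(C,d,(618,100),72,85))
```

```text
(array([485.1, -93.9]), array([484.9, -94. ]), 14.8, 106.0, np.int32(883))
t 10.3 pos [484.9 -93.2 200.7] yaw -90.1 tilt 0.84 shift cm [ 0.04 10.68  0.15] turn -0.1 open 0.653 F [-0.2  0.2 -0.5] j6 1.26
(array([618. ,  99.8]), array([618.6,  99.7]), 84.8, 72.5, np.int32(2760))
```

View pics/w5.png

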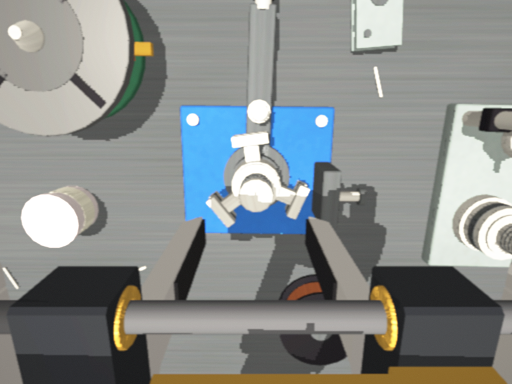

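The former's knob is at (257,190), steel, on the blue bender base; jaws straddle it. Descend and grip.

arm_command:
  steps:
    - [[0,4,0.1,0,0.3],[0,7,0.1,0,0.3],[0,9.5,0.15,0,0.3],[0,10.7,0.15,0,0.3],[0,10.7,0.15,0,0.3],[0,10.7,0.15,0,0.3],[0,10.7,0.15,0,-0.6],[0,10.7,0.15,0,-0.6],[0,10.7,0.15,0,-0.6],[0,10.7,0.15,0,-0.6],[0,10.7,0.15,0,-0.6],[0,10.7,0.15,0,-0.6],[0,10.7,0.15,0,-0.6],[0,10.7,0.15,0,-0.6],[0,10.7,0.15,0,-0.6]]

```text
time: 11.85
position: [486.6, -93.4, 94.3]
ee_rot: [0.005, 0.71, -0.704, 0.004]
ft_force: [-0.9, 4.0, 5.5]
opening: 0.311
```

Run:
```python
from go import *
from workcell import env
shift(env,(485.8,-93.8,220))
print(R.from_quat(env.state()["ee_rot"]).as_matrix().round(4))
```

```text
t 11.85 pos [486.6 -93.4  94.3] yaw -90.1 tilt 0.92 shift cm [ -0.09 -12.57  -0.07] turn -0.1 open 0.311 F [-0.9  4.   5.5] j6 1.26
[[-0.9999  0.0131 -0.0017]
 [ 0.0019  0.0094 -1.    ]
 [-0.0131 -0.9999 -0.0094]]
```

arm_command:
  steps:
    - [[0,-0.5,0,0,-0.6],[0,-1,0,0,-0.6],[0,-2,0,0,-0.6],[0,-4,0,0,-0.6],[0,-6,0,0,-0.6],[0,-8,0,0,-0.6],[0,-10,0,0,-0.6],[0,-11,0,0,-0.6],[0,-11,0,0,-0.6],[0,-11,0,0,-0.6]]

```text
time: 12.85
position: [484.8, -94.5, 203.5]
ee_rot: [0.005, 0.71, -0.704, 0.003]
ft_force: [-0.6, 0.5, -4.0]
opening: 0.313
```

Run:
```python
from go import *
from workcell import env
shift(env,(618,100.4,200))
p,d=env.camera("top");cv2.imwrite("pics/top6.png",p)
```

```text
t 12.85 pos [484.8 -94.5 203.5] yaw -90.11 tilt 0.87 shift cm [-13.28   0.69 -19.51] turn -0.11 open 0.313 F [-0.6  0.5 -4. ] j6 1.26
```

arm_command:
  steps:
    - [[-0.5,0,-0.8,0,-0.6],[-1.6,0,-2.4,0,-0.6],[-3.2,0.1,-4.7,0,-0.6],[-5,0.2,-7.3,0,-0.6],[-6.8,0.3,-9.9,0,-0.6],[-8.5,0.4,-12.5,0,-0.6],[-10.2,0.4,-15,0,-0.6],[-11.8,0.4,-17.3,0,-0.6],[-12.8,0.4,-18.8,0,-0.6],[-13.3,0.4,-19.5,0,-0.6],[-13.3,0.4,-19.5,0,-0.6],[-13.3,0.4,-19.5,0,-0.6],[-13.3,0.4,-19.5,0,-0.6],[-13.3,0.4,-19.5,0,-0.6]]

```text
time: 14.3
position: [617.6, 99.6, 202.5]
ee_rot: [0.005, 0.711, -0.704, 0.003]
ft_force: [0.9, 1.0, -4.5]
opening: 0.313
```

Run:
```python
from go import *
from meas import *
from workcell import env
shift(env,(618,100.4,121.3))
C=cal(env,"wrist");p,d=env.camera("wrist");cv2.imwrite("pics/w7.png",p)
print(disk(C,d,(618,100.4),72,85))
p2,d2=env.camera("side");cv2.imwrite("pics/side7.png",cv2.resize(p2[100:270,110:310],None,fx=3,fy=3))
```

```text
t 14.3 pos [617.6  99.6 202.5] yaw -90.18 tilt 0.83 shift cm [0.04 8.12 0.  ] turn -0.18 open 0.313 F [ 0.9  1.  -4.5] j6 1.64
(array([641.5, 100.3]), array([617.5, 100.2]), 84.1, 71.3, np.int32(15219))
```

View pics/w7.png

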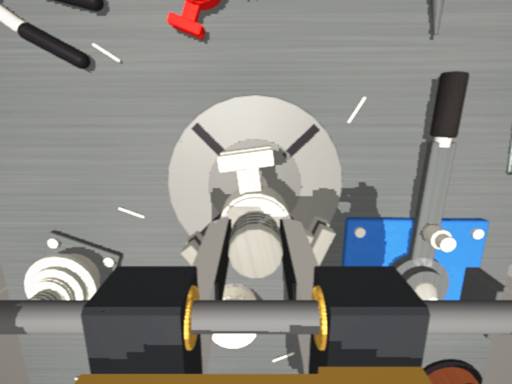

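View pics/side7.png

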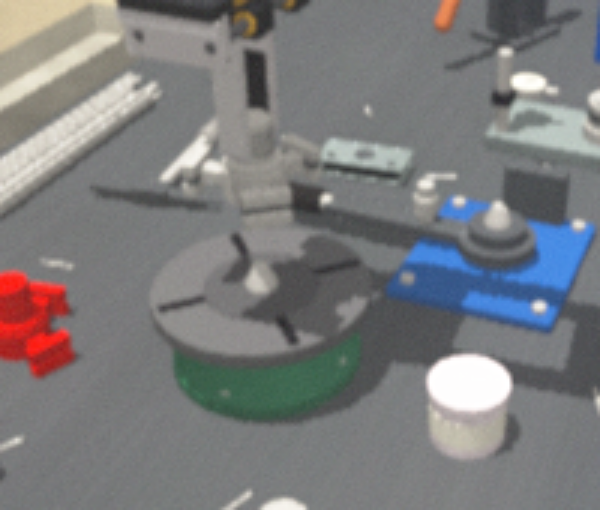

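The former hangs over the turntable plate (nose at 260,275 in the side crop), upright. Lower it.

arm_command:
  steps:
    - [[0,1,0,0,-0.6],[0,2.5,0,0,-0.6],[0,4,0,0,-0.6],[0,5,0,0,-0.6],[0,5.5,0,0,-0.6],[0,6,0,0,-0.6],[0,6.4,0,0,-0.6],[0,6.8,0,0,-0.6],[0,7.2,0,0,-0.6],[0,7.5,0,0,-0.6],[0,7.8,0,0,-0.6],[0,8,0,0,-0.6],[0,8.1,0,0,-0.6],[0,8.1,0,0,-0.6],[0,8.1,0,0,-0.6]]

```text
time: 15.9
position: [618.7, 100.6, 121.7]
ee_rot: [0.005, 0.711, -0.704, 0.003]
ft_force: [0.7, -0.7, -3.9]
opening: 0.315
```

Run:
```python
from go import *
from workcell import env
shift(env,(618,100.4,121.3))
```

```text
t 15.9 pos [618.7 100.6 121.7] yaw -90.16 tilt 0.86 shift cm [0.07 0.04 0.02] turn -0.16 open 0.315 F [ 0.7 -0.7 -3.9] j6 1.64
```

arm_command:
  steps:
    - [[0,0.1,0,0,-0.6],[0,0.15,0,0,-0.6],[0,0.15,0,0,-0.6]]

```text
time: 16.2
position: [619.0, 100.7, 121.5]
ee_rot: [0.006, 0.711, -0.704, 0.004]
ft_force: [-1.5, 0.4, 1.7]
opening: 0.311
```

arm_command:
  steps:
    - [[0,0,0,0,0.3],[0,0,0,0,0.3],[0,0,0,0,0.3],[0,0,0,0,0.3],[0,0,0,0,0.3],[0,-1,0,0,0.3],[0,-3,0,0,0.3],[0,-6,0,0,0.3],[0,-8,0,0,0.3],[0,-8,0,0,0.3],[0,-8,0,0,0.3],[0,-8,0,0,0.3]]

```text
time: 17.4
position: [617.2, 99.8, 199.7]
ee_rot: [0.004, 0.711, -0.704, 0.002]
ft_force: [-0.2, 0.1, -0.1]
opening: 0.648
```

Run:
```python
from go import *
from meas import *
from workcell import env
shift(env,(433,-351,220))
C=cal(env,"wrist");p,d=env.camera("wrist");cv2.imwrite("pics/w8.png",p)
print(disk(C,d,(618,100),133,15),disk(C,d,(618,100.4),71.5,85))
p2,d2=env.camera("side");cv2.imwrite("pics/side8.png",cv2.resize(p2[100:270,110:310],None,fx=3,fy=3))
```

```text
t 17.4 pos [617.2  99.8 199.7] yaw -90.17 tilt 0.79 shift cm [18.26 -2.65 45.11] turn -0.17 open 0.648 F [-0.2  0.1 -0.1] j6 1.64
(array([617.4,  99.8]), array([617.1, 100. ]), 14.9, 133.0, np.int32(1087)) (array([629.2, 100. ]), array([617.2, 100.1]), 84.3, 71.3, np.int32(17622))
```

View pics/side8.png

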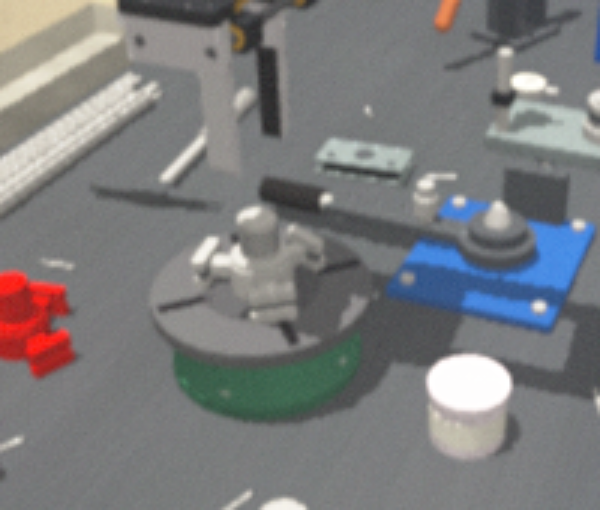

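The former sits centred on the turntable (knob top z 133, the same as the master read there). On to the roller.

arm_command:
  steps:
    - [[18.3,-1,45.1,0,0.3],[18.3,-1.5,45.1,0,0.3],[18.3,-1.5,45.1,0,0.3],[18.3,-1.5,45.1,0,0.3],[18.3,-1.5,45.1,0,0.3],[18.3,-1.5,45.1,0,0.3],[18.3,-1.5,45.1,0,0.3],[18.3,-1.5,45.1,0,0.3],[18.3,-1.5,45.1,0,0.3],[18.3,-1.5,45.1,0,0.3],[18.3,-1.5,45.1,0,0.3],[18.3,-1.5,45.1,0,0.3],[18.3,-1.5,45.1,0,0.3],[18.3,-1.5,45.1,0,0.3],[18.3,-1.5,45.1,0,0.3],[18.3,-1.5,45.1,0,0.3]]

```text
time: 19.1
position: [433.2, -349.9, 208.5]
ee_rot: [0.004, 0.71, -0.704, 0.003]
ft_force: [0.4, -0.7, -0.7]
opening: 0.648
```

Run:
```python
from go import *
from meas import *
from workcell import env
shift(env,(433,-351,84))
C=cal(env,"wrist");p,d=env.camera("wrist");cv2.imwrite("pics/w9.png",p)
print(disk(C,d,(433,-351),96.3,15),disk(C,d,(433,-351),60.5,29))
```

```text
t 19.1 pos [ 433.2 -349.9  208.5] yaw -90.07 tilt 0.77 shift cm [ 0.14 12.45  0.23] turn -0.07 open 0.648 F [ 0.4 -0.7 -0.7] j6 0.78
(array([ 431.3, -352.4]), array([ 431.1, -352.4]), 14.8, 96.1, np.int32(780)) (array([ 435.5, -352.4]), array([ 430.6, -352.5]), 28.6, 60.7, np.int32(1235))
```

View pics/w9.png

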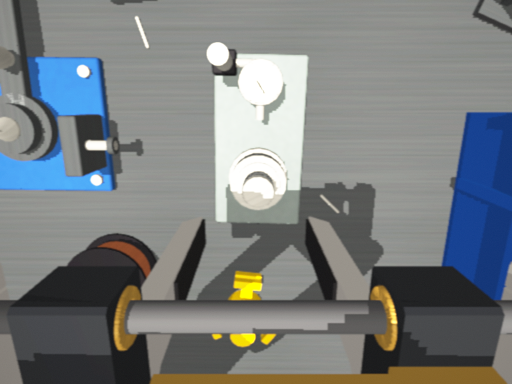

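Roller's knob at (258,188) between the jaws, dial at (262,82) well clear. Descend and grip.

arm_command:
  steps:
    - [[0.1,4,0.2,0,0.3],[0.2,7,0.3,0,0.3],[0.2,10,0.3,0,0.3],[0.2,12,0.35,0,0.3],[0.2,12.5,0.35,0,0.3],[0.2,12.5,0.35,0,0.3],[0.2,12.5,0.35,0,0.3],[0.2,12.5,0.35,0,-0.6],[0.2,12.5,0.35,0,-0.6],[0.2,12.5,0.35,0,-0.6],[0.2,12.5,0.35,0,-0.6],[0.2,12.5,0.35,0,-0.6],[0.2,12.5,0.35,0,-0.6],[0.2,12.5,0.35,0,-0.6],[0.2,12.5,0.35,0,-0.6],[0.2,12.5,0.35,0,-0.6]]

```text
time: 20.75
position: [432.5, -351.7, 83.9]
ee_rot: [0.004, 0.711, -0.703, 0.003]
ft_force: [-0.5, 5.0, 5.0]
opening: 0.31
```

Run:
```python
from go import *
from workcell import env
shift(env,(433,-351,200))
```

```text
t 20.75 pos [ 432.5 -351.7   83.9] yaw -90.07 tilt 0.84 shift cm [ -0.16 -11.61  -0.19] turn -0.07 open 0.31 F [-0.5  5.   5. ] j6 0.78
```

arm_command:
  steps:
    - [[0,-0.5,0,0,-0.6],[0,-1,0,0,-0.6],[0,-2,0,0,-0.6],[0,-4,0,0,-0.6],[0,-6,0,0,-0.6],[0,-8,0,0,-0.6],[0,-10,0,0,-0.6],[0,-11.5,0,0,-0.6],[0,-12,0,0,-0.6],[0,-12,0,0,-0.6],[0,-12,0,0,-0.6]]

```text
time: 21.85
position: [430.9, -352.6, 202.7]
ee_rot: [0.003, 0.711, -0.703, 0.002]
ft_force: [0.2, 0.0, -4.2]
opening: 0.312
```

Run:
```python
from go import *
from workcell import env
shift(env,(485.4,-93.9,200))
```

```text
t 21.85 pos [ 430.9 -352.6  202.7] yaw -90.08 tilt 0.85 shift cm [ -5.41   0.63 -25.88] turn -0.08 open 0.312 F [ 0.2  0.  -4.2] j6 0.78
```

arm_command:
  steps:
    - [[-0.2,0,-1,0,-0.6],[-0.6,0,-3,0,-0.6],[-1.2,0,-5.7,0,-0.6],[-1.8,0,-8.7,0,-0.6],[-2.5,0.1,-12,0,-0.6],[-3.1,0.2,-15,0,-0.6],[-3.8,0.2,-18,0,-0.6],[-4.4,0.2,-21,0,-0.6],[-4.9,0.2,-23.5,0,-0.6],[-5.2,0.2,-25,0,-0.6],[-5.4,0.2,-25.9,0,-0.6],[-5.4,0.2,-25.9,0,-0.6],[-5.4,0.2,-25.9,0,-0.6],[-5.4,0.2,-25.9,0,-0.6],[-5.4,0.2,-25.9,0,-0.6]]

```text
time: 23.35
position: [485.1, -94.5, 204.2]
ee_rot: [0.004, 0.711, -0.703, 0.002]
ft_force: [-0.3, -0.4, -4.3]
opening: 0.31
```

Run:
```python
from go import *
from meas import *
from workcell import env
shift(env,(485.8,-93.8,93.9))
C=cal(env,"wrist");p,d=env.camera("wrist");cv2.imwrite("pics/w10.png",p)
p2,d2=env.camera("side");cv2.imwrite("pics/side10.png",cv2.resize(p2[90:240,200:380],None,fx=3,fy=3))
```

```text
t 23.35 pos [485.1 -94.5 204.2] yaw -90.16 tilt 0.83 shift cm [ 0.02 11.03  0.06] turn -0.16 open 0.31 F [-0.3 -0.4 -4.3] j6 1.26
```

View pics/side10.png

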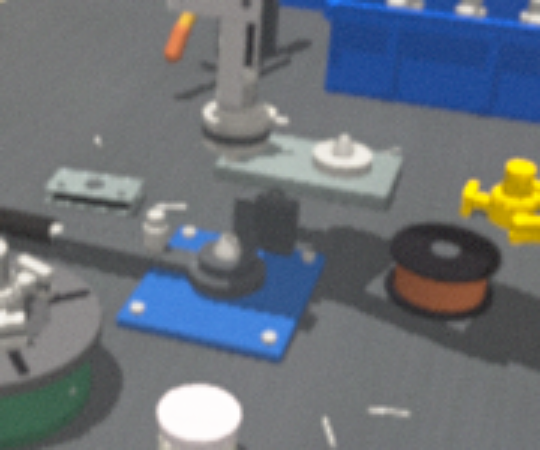

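View pics/w10.png

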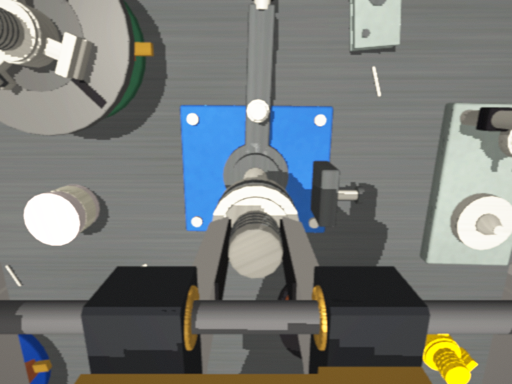

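The roller hangs upright above the bender nose (side crop 228,245 below it). Lower it.

arm_command:
  steps:
    - [[0,1,0,0,-0.6],[0,3,0.05,0,-0.6],[0,5,0.05,0,-0.6],[0,7,0.05,0,-0.6],[0,8.2,0.05,0,-0.6],[0,8.8,0.05,0,-0.6],[0,9.2,0.05,0,-0.6],[0,9.6,0.05,0,-0.6],[0,10,0.05,0,-0.6],[0,10.3,0.05,0,-0.6],[0,10.6,0.05,0,-0.6],[0,10.8,0.05,0,-0.6],[0,11,0.05,0,-0.6],[0,11,0.05,0,-0.6],[0,11,0.05,0,-0.6]]

```text
time: 24.95
position: [486.1, -93.5, 94.3]
ee_rot: [0.004, 0.711, -0.703, 0.002]
ft_force: [-0.2, -1.0, -4.2]
opening: 0.314
```

Run:
```python
from go import *
from workcell import env
shift(env,(485.8,-93.8,93.9))
```

```text
t 24.95 pos [486.1 -93.5  94.3] yaw -90.14 tilt 0.84 shift cm [0.03 0.04 0.03] turn -0.14 open 0.314 F [-0.2 -1.  -4.2] j6 1.26
```

arm_command:
  steps:
    - [[0,0.1,0,0,-0.6],[0,0.15,0,0,-0.6],[0,0.15,0,0,-0.6],[0,0.15,0,0,-0.6]]

```text
time: 25.35
position: [486.4, -93.5, 93.9]
ee_rot: [0.004, 0.711, -0.703, 0.002]
ft_force: [-2.9, 1.4, 3.5]
opening: 0.313
```

Seated (force reversed). Release and retreat.

arm_command:
  steps:
    - [[0,0,0,0,0.3],[0,0,0,0,0.3],[0,0,0,0,0.3],[0,0,0,0,0.3],[0,0,0,0,0.3],[0,-1,0,0,0.3],[0,-3,0,0,0.3],[0,-6,0,0,0.3],[0,-9,0,0,0.3],[0,-11.5,0,0,0.3],[0,-11.5,0,0,0.3],[0,-11.5,0,0,0.3],[0,-11.5,0,0,0.3]]

```text
time: 26.65
position: [484.6, -94.7, 207.2]
ee_rot: [0.003, 0.712, -0.703, 0.001]
ft_force: [-0.3, 0.3, -0.6]
opening: 0.653
```

Run:
```python
from go import *
from meas import *
from workcell import env
shift(env,(486.4,327.4,205))
C=cal(env,"wrist");p,d=env.camera("wrist");cv2.imwrite("pics/w11.png",p)
print(disk(C,d,(486,-94),106,15))
p2,d2=env.camera("side");cv2.imwrite("pics/side11.png",cv2.resize(p2[90:240,200:380],None,fx=3,fy=3))
```

```text
t 26.65 pos [484.6 -94.7 207.2] yaw -90.14 tilt 0.82 shift cm [ -0.07   0.76 -42.2 ] turn -0.14 open 0.653 F [-0.3  0.3 -0.6] j6 1.26
(array([485.1, -94.4]), array([484.8, -94.4]), 14.8, 106.0, np.int32(851))
```

View pics/side11.png

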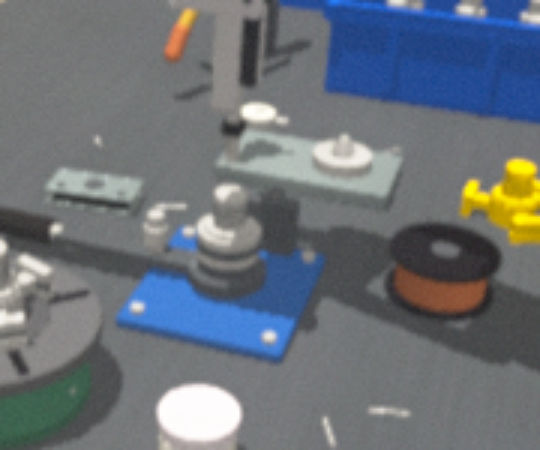

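The roller sits on the boss (side crop 230,240). Back to the master on the stand.

arm_command:
  steps:
    - [[-0.1,0.5,-42.2,0,0.3],[-0.1,0.5,-42.2,0,0.3],[-0.1,0.5,-42.2,0,0.3],[-0.1,0.5,-42.2,0,0.3],[-0.1,0.5,-42.2,0,0.3],[-0.1,0.5,-42.2,0,0.3],[-0.1,0.5,-42.2,0,0.3],[-0.1,0.5,-42.2,0,0.3],[-0.1,0.5,-42.2,0,0.3],[-0.1,0.5,-42.2,0,0.3],[-0.1,0.5,-42.2,0,0.3],[-0.1,0.5,-42.2,0,0.3],[-0.1,0.5,-42.2,0,0.3],[-0.1,0.5,-42.2,0,0.3],[-0.1,0.5,-42.2,0,0.3]]

```text
time: 28.25
position: [486.8, 326.6, 207.7]
ee_rot: [0.004, 0.712, -0.702, 0.001]
ft_force: [-0.5, 0.1, 0.7]
opening: 0.649
```

Run:
```python
from go import *
from meas import *
from workcell import env
shift(env,(486.4,327.4,84))
C=cal(env,"wrist");p,d=env.camera("wrist");cv2.imwrite("pics/w12.png",p)
print(disk(C,d,(486,327),96.3,15))
p,d=env.camera("top");C=cal(env,"top");print(disk(C,d,(432.5,-351),35,32),disk(C,d,(432.5,-351),54,5))
```

```text
t 28.25 pos [486.8 326.6 207.7] yaw -90.22 tilt 0.83 shift cm [ 0.12 12.37  0.08] turn -0.22 open 0.649 F [-0.5  0.1  0.7] j6 2.06
(array([486.5, 326.8]), array([486.3, 326.7]), 14.7, 96.0, np.int32(795))
(array([ 432.4, -351.4]), array([ 432.8, -351.7]), 32.3, 35.1, np.int32(337)) (array([ 432.7, -351. ]), array([ 432.6, -351. ]), 6.2, 54.0, np.int32(19))
```

View pics/w12.png

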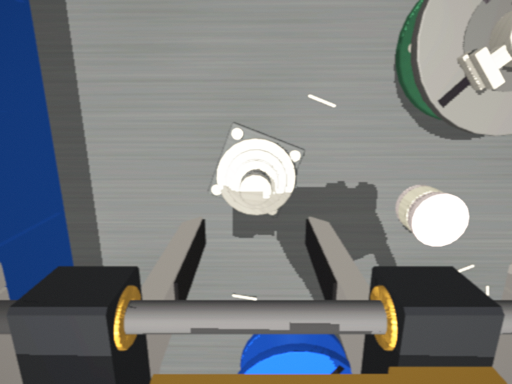

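Master's knob at (256,188) between the jaws. Grip.

arm_command:
  steps:
    - [[0.1,4,0.1,0,0.3],[0.1,7,0.1,0,0.3],[0.1,10,0.1,0,0.3],[0.1,12,0.1,0,0.3],[0.1,12.4,0.1,0,0.3],[0.1,12.4,0.1,0,0.3],[0.1,12.4,0.1,0,0.3],[0.1,12.4,0.1,0,-0.6],[0.1,12.4,0.1,0,-0.6],[0.1,12.4,0.1,0,-0.6],[0.1,12.4,0.1,0,-0.6],[0.1,12.4,0.1,0,-0.6],[0.1,12.4,0.1,0,-0.6],[0.1,12.4,0.1,0,-0.6],[0.1,12.4,0.1,0,-0.6],[0.1,12.4,0.1,0,-0.6]]

```text
time: 29.95
position: [486.6, 328.0, 84.1]
ee_rot: [0.003, 0.712, -0.702, 0.001]
ft_force: [-0.8, 2.4, 2.8]
opening: 0.314
```

arm_command:
  steps:
    - [[0,-0.5,0,0,-0.6],[0,-1,0,0,-0.6],[0,-2,0,0,-0.6],[0,-4,0,0,-0.6],[0,-6,0,0,-0.6],[0,-8,0,0,-0.6],[0,-10,0,0,-0.6],[0,-12,0,0,-0.6],[0,-14,0,0,-0.6],[0,-14.5,0,0,-0.6],[0,-14.5,0,0,-0.6],[0,-14.5,0,0,-0.6]]

```text
time: 31.15
position: [485.2, 325.5, 227.6]
ee_rot: [0.003, 0.712, -0.703, 0.0]
ft_force: [-0.4, 0.9, -5.9]
opening: 0.307
```

Run:
```python
from go import *
from workcell import env
shift(env,(432.4,-351.5,225))
```

```text
t 31.15 pos [485.2 325.5 227.6] yaw -90.19 tilt 0.77 shift cm [ 5.05 -0.62 67.72] turn -0.19 open 0.307 F [-0.4  0.9 -5.9] j6 2.06
```

arm_command:
  steps:
    - [[0.1,0,1,0,-0.6],[0.2,0,3,0,-0.6],[0.4,0,6,0,-0.6],[0.8,-0.1,10,0,-0.6],[1.1,-0.1,14.5,0,-0.6],[1.4,-0.2,19,0,-0.6],[1.8,-0.2,23.5,0,-0.6],[2.1,-0.3,28,0,-0.6],[2.4,-0.3,32.5,0,-0.6],[2.8,-0.3,37,0,-0.6],[3.1,-0.4,41.5,0,-0.6],[3.4,-0.4,46,0,-0.6],[3.8,-0.5,50.5,0,-0.6],[4.1,-0.5,55,0,-0.6],[4.4,-0.5,59,0,-0.6],[4.7,-0.6,62.5,0,-0.6],[4.9,-0.6,65.2,0,-0.6],[5,-0.6,67,0,-0.6],[5.05,-0.6,67.7,0,-0.6],[5.05,-0.6,67.7,0,-0.6]]

```text
time: 33.15
position: [432.0, -351.3, 224.1]
ee_rot: [0.003, 0.712, -0.702, -0.0]
ft_force: [0.2, 0.5, -6.0]
opening: 0.308
```

arm_command:
  steps:
    - [[0,0,0.1,0,-0.6],[0,0,0.1,0,-0.6],[0,0,0.1,0,-0.6]]

```text
time: 33.45
position: [432.3, -351.3, 224.3]
ee_rot: [0.002, 0.712, -0.702, 0.0]
ft_force: [0.4, -0.2, -5.8]
opening: 0.315
```

Run:
```python
from go import *
from meas import *
from workcell import env
shift(env,(432.4,-351.6,83.9))
C=cal(env,"wrist");p,d=env.camera("wrist");cv2.imwrite("pics/w13.png",p)
p2,d2=env.camera("side");cv2.imwrite("pics/side13.png",cv2.resize(p2[60:210,230:390],None,fx=3,fy=3))
```

```text
t 33.45 pos [ 432.3 -351.3  224.3] yaw -90.15 tilt 0.84 shift cm [ 0.04 14.04  0.23] turn -0.15 open 0.315 F [ 0.4 -0.2 -5.8] j6 0.78
```

View pics/side13.png

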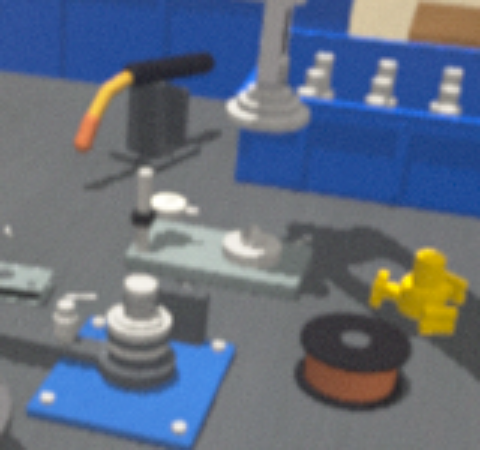

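View pics/w13.png

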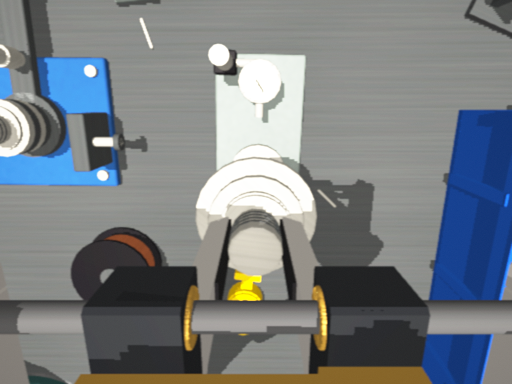

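The master hangs over the gauge pad, clear of the dial stem (260,110). Lower it.

arm_command:
  steps:
    - [[0,1,0,0,-0.6],[0,3,0,0,-0.6],[0,5,0.1,0,-0.6],[0,7,0.1,0,-0.6],[0,9,0.15,0,-0.6],[0,10.6,0.2,0,-0.6],[0,11.5,0.2,0,-0.6],[0,12,0.2,0,-0.6],[0,12.4,0.2,0,-0.6],[0,12.8,0.2,0,-0.6],[0,13.2,0.2,0,-0.6],[0,13.5,0.2,0,-0.6],[0,13.8,0.2,0,-0.6],[0,14,0.2,0,-0.6],[0,14,0.2,0,-0.6],[0,14,0.2,0,-0.6]]

```text
time: 35.15
position: [432.9, -351.7, 84.4]
ee_rot: [0.002, 0.712, -0.702, 0.0]
ft_force: [-0.5, -0.1, -5.5]
opening: 0.309
```

arm_command:
  steps:
    - [[0,0.1,0,0,-0.6],[0,0.1,0,0,-0.6],[0,0.1,0,0,-0.6]]

```text
time: 35.45
position: [433.0, -351.8, 84.1]
ee_rot: [0.003, 0.712, -0.702, 0.001]
ft_force: [-1.0, 1.8, 0.1]
opening: 0.313
```

Seated (weight taken). One more small press, then release and retreat.

arm_command:
  steps:
    - [[0,0.05,0,0,-0.6],[0,0.05,0,0,-0.6],[0,0.05,0,0,0.3],[0,0.05,0,0,0.3],[0,0.05,0,0,0.3],[0,0.05,0,0,0.3],[0,0.05,0,0,0.3],[0,-1,0,0,0.3],[0,-3,0,0,0.3],[0,-6,0,0,0.3],[0,-10,0,0,0.3],[0,-14,0,0,0.3],[0,-14,0,0,0.3],[0,-14,0,0,0.3]]

```text
time: 36.85
position: [432.8, -354.2, 226.3]
ee_rot: [0.004, 0.711, -0.703, 0.002]
ft_force: [-0.2, -0.6, -1.0]
opening: 0.65
```

Run:
```python
from go import *
from meas import *
from workcell import env
shift(env,(0,0,0))
C=cal(env,"wrist");p,d=env.camera("wrist");cv2.imwrite("pics/w14.png",p)
print(disk(C,d,(432,-352),96.3,15),disk(C,d,(432,-352),45,42))
p2,d2=env.camera("side");cv2.imwrite("pics/side14.png",cv2.resize(p2,None,fx=1.5,fy=1.5))
for n in("top","side"):
  C=cal(env,n);p,d=env.camera(n)
  for k,c,z,r in(("former",(618,101),134,15),("roller",(485,-92),107,15),("master",(433,-350),97,15),("tin",(439,128),51,30)):
    print(n,k,disk(C,d,c,z,r))
```

```text
t 36.85 pos [ 432.8 -354.2  226.3] yaw -90.16 tilt 0.73 shift cm [ 43.55  22.68 -35.06] turn -0.16 open 0.65 F [-0.2 -0.6 -1. ] j6 0.78
(array([ 432.6, -352.8]), array([ 432.5, -352.7]), 14.9, 96.0, np.int32(705)) (array([ 437.4, -353.3]), array([ 432.1, -353. ]), 41.8, 45.1, np.int32(1641))
top former (array([617.4,  99.1]), array([617.7,  99.3]), 14.8, 134.3, np.int32(97))
top roller (array([485.8, -94.3]), array([485.6, -94.3]), 14.7, 107.0, np.int32(98))
top master (array([ 433.2, -341.2]), array([ 433.5, -341.2]), 9.3, 96.8, np.int32(15))
top tin (array([441.6, 127.1]), array([441.2, 127.1]), 29.9, 50.2, np.int32(352))
side former (array([616.9, 103.6]), array([617.1, 103.3]), 17.0, 134.6, np.int32(90))
side roller (array([486.1, -90.1]), array([487.3, -90.7]), 17.1, 107.3, np.int32(62))
side master (array([ 433.9, -348.4]), array([ 436.7, -348.5]), 18.9, 97.4, np.int32(40))
side tin (array([440.4, 131.8]), array([440.3, 131.2]), 31.6, 50.6, np.int32(420))
```

View pics/side14.png

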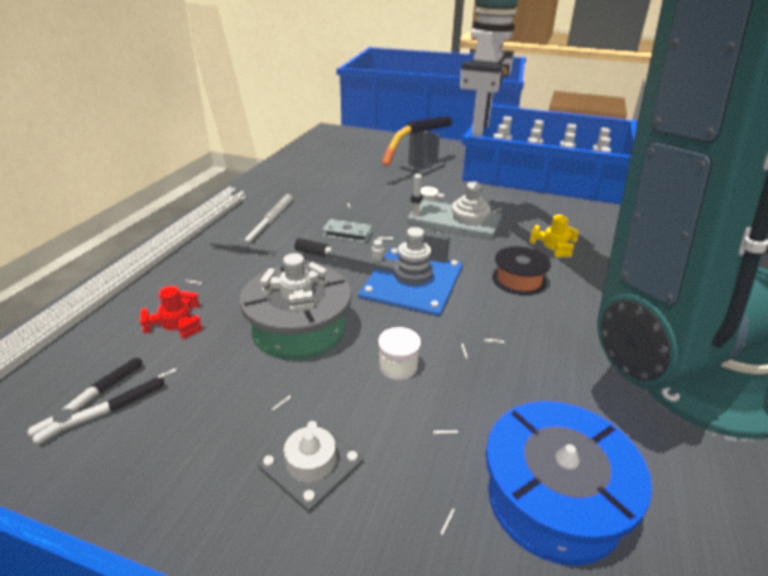

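View pics/w14.png

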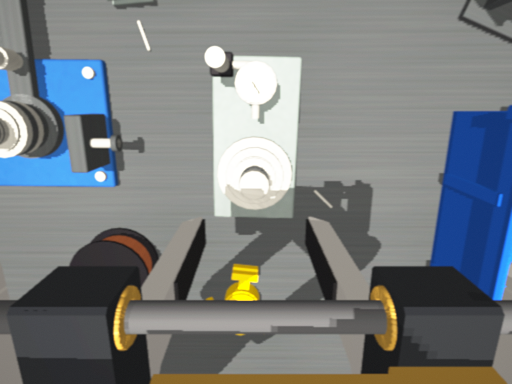

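The side view shows the former at (293,280), the roller at (414,250) and the master at (472,205), each upright on its home. The stand is empty, and the tin and magnet are where they were. Handing in.

```bash
python3 -c "
from workcell import env
s=env.state();print(s['time'],s['ft_force'],abs(s['qvel']).max())
print(env.job_done())"
```

```text
37.05 [-0.17020317 -0.11358383 -0.19429608] 0.002763739285383448
the job is handed in; nothing more can be done
None
```

The three tools are now on their own machines, and I handed the job in at about 37 s; it gave no verdict. I parked the setting master on the bare stand, moved the ring former to the turntable and the roller to the bender, then moved the master to the dial-gauge stand. Each tool was lowered until the wrist force showed its weight had gone onto the seat, and only then released.

- **Seating:** the final knob-top heights, former/roller/master, were about 134, 107 and 97 mm by the top and side cameras. That matches each seat height plus 62 mm, so all three are fully down. The wrist camera read about 1 mm lower at every seat, before and after.
- **Centring:** each knob lies within about 1.5 mm of where the tool before it stood on the same seat. All three look upright in the side and wrist views.
- **Bystanders:** the tin reads about 2 mm from its first reading, close to measurement noise. I judged the magnet only by eye in the side view; it was not moved.
- **Disagreements:**
  - The side camera's y readings are about 3–4 mm higher than the top camera's throughout, so I relied on the top and wrist cameras.
  - The gripper kept about 0.8 degrees of tilt after the first retreat.
  - The last top-view reading of the master was no use, because only 15 pixels were in view, with the gripper above it. The wrist and side cameras confirmed it instead.

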